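Let one tin out of the rocker-gate tin dispenser

ROBOT

A 6-joint arm with a two-finger parallel gripper is mounted at the origin on a cart in front of the work surface, level with it; the furniture and walls round the work are solid. World frame = base frame: x ahead of the robot, y to its left, z up, the work surface at z = 0. Lengths are in m, angles in degrees, forces in N, time in s.
With the tool pointing down it reaches from about 0.3 to 0.775 m from the base axis. Payload 14.6 kg.
Tool frame: the origin (TCP) lies midway between the tips of the shut fingers; the grasp point (between the pads) lies 19 mm behind it; z points along the fingers, y is the direction in which the jaws open and shut (so a half turn about z gives the same grasp; the last joint's range is limited). The gripper opens to 85 mm and grips with 20 to 120 N. Pads are 22 mm wide; open, the fingers measure 114 mm over their backs; the gripper's body (76 mm by 85 mm) begins 54 mm behind the grasp point. The pads swing forward as they close: fully open they stand 13 mm farther back than shut.
Start: joints at [64.309, 17.183, 87.147, -0, 75.671, -3.816], TCP at [0.205, 0.51, 0.231] pointing down, gripper open.
Joint ranges: [-173.82, 173.82], [-45.26, 126.66], [13.44, 144.39], [-59.66, 239.66], [0, 175.72], [-146.38, 146.38]. Speed limits (degrees/s): [127.2, 127.2, 147.25, 180, 180, 180].

INTERFACE

Orientations are given as [roll, pitch, yaw] about the fixed x, y, z axes, in that order (R = Rz(yaw) Ry(pitch) Rx(roll)).
In Python, from workcell import r gives the robot as it stands. The module is installed in compiled form; this text tells all that it offers.
- The arm moves only by the tool step_arm, never from a script. Its argument "series" is a list of rows, each a list of 5 numbers: the finger opening in m, from 0 to 0.0854, then the shift along the world's x, y, z in m, then the turn about the world's z in degrees. A call has 1 to 8 rows; each row shifts and turns the commanded pose from where the row before left it; what a row does not reach is not made up. A row lasts 1/12 s, in which the tool goes at most 41.7 mm and 7.16 degrees, less where a joint would pass 70% of its speed; a pose out of reach is approached as far as the arm can. A call is refused whole if a number of a shift passes 0.0417 or a number of a turn 7.16, either way. A call with a gripper value outside its range is refused whole. The fingers move at their own pace and stop on an object; "squeeze" is the grip in N (left out, the last holds). Time passes only in rows, so rows that do not move let the fingers close. It gives the time, the measured TCP pose, the force and the opening at its end, in the units of the state.
- r.observe(): the state, without advancing time (a new reading comes with each control period).
- r.read_camera(name): name is "scene" or "side" or "wrist"; returns a dict with "color" (480x640x3 uint8, red, green, blue), "range_z" (480x640 float32, m along the optical axis (not along the pixel's ray), 0 where there is no reading), "intrinsics" (3x3 intrinsics, pixels), "D" ([k1, k2, p1, p2, k3] as OpenCV has them; the pictures are not rectified), "R" (3x3) and "t" (3): a world point X has camera coordinates R X + t; the wrist camera has in their place "tool_from_camera" (4x4, takes a point from camera to tool coordinates, whose origin is the TCP and whose axes are the flange's). Camera axes: x right, y down, z forward; pixel columns grow to the right and rows downward; lengths in m; the calibration is good to about 2 mm. A picture is of the moment at which its call begins: read the wrist's pose just before it.
- r.sign_off(): hands the job in, once; it reports no verdict.
Trained networks look in a picture, given as the dict that the camera call returned (one of the last four; its "shot" number tells which), for a name from the list of things; names that differ only in an ending like _2 or _b are one class to them, and where a whole thing is asked for, a point or a joint stands for the part that bears it (a point fixed in the world has none). Each returns a list of dicts, best first, with "score" (0 to 1); they miss things now and then, are a little off and sometimes report something else, mostly with a low value. They report only what shows in the picture. A call takes as long as a camera call. They do not tell look-alikes from the thing itself.
- r.spot_in(picture, target): "location" ([x, y, z] in m, in the coordinates of the camera as it stood for that picture, good to about 4 mm: the middle of the surface that is visible of it).
- r.mark_of(picture, target): "location" ([x, y, z] in m, in the coordinates of the camera as it stood for that picture, good to about 4 mm: a listed point, or the origin of a listed thing).
The state is a dict: "t": time; "joint_positions": joint angles; "joint_velocities": joint speeds; "joint_efforts": joint torques, N m; "tcp_pos": TCP position; "tool_rot": TCP orientation; "contact_force": force on the tool from outside, world axes, zero at the start; "wrist_torque": the same for the moment, N m; "opening": finger opening in m.
Only numpy, scipy, OpenCV 4.12 (cv2) and the standard library are available. Lean on these libraries where they do the work, as an engineer would, in place of code of your own. Each camera call takes 0.05 s, during which the arm holds its last target. There are 200 camera calls.

TASK

Get one red-labelled tin out of its dispenser: with a fingertip draw that dispenser's catch tray fully out by its wire pull, then press the orange paddle right down and keep it down until the front tin has rolled into the tray, and let the paddle come up again so that the gate drops and the second tin rolls down against it. Nothing needs grasping: do not touch the tins themselves, and leave the dispenser with the green-labelled tins and everything else on the worktop alone.

Things in the scene. Friction and masses are not known exactly. Their poses are not given: they have to be found in the camera images.
- rack_red: dispenser holding two tins with printed red labels: grey metal chute 70 mm wide, fixed. The two dispensers are alike and may swap places. Origin on the worktop; its x points up the chute, y left, z up. Floor rises at 9 degrees from the exit edge (x -40, z 28 mm) to an end wall (x +130); lever pivot at x 0, z 146 mm, ears to 159 mm. Tins lie on their sides across the chute.
- rack_red_lever (a joint): rocking lever of that dispenser (rad): 0 at rest, the gate at its front end down before the front tin; grows as the rear paddle is pressed, to a stop at 0.60. Beyond about 0.5 the gate is clear of the front tin and a finger below the paddle holds the back tin. A spring returns it; the paddle takes about 2.5 N at first, 5 N at the stop.
- rack_red_paddle (a point): middle of the top of that lever's paddle, an orange pad 40 mm along x, 44 mm across, 66 mm behind the pivot. At rest at x +58 mm in the dispenser's frame, 178 mm above the worktop, sloping up to the rear at 25 degrees; fully pressed 38 mm lower, 8 mm farther back, sloping down to the rear at 9 degrees, then only 5 mm above the back tin.
- rack_red_tray (a joint): catch tray, slides along the dispenser's -x from under the exit (m): 0 tucked in, 0.045 at its stop, fully out; starts at 0 to 0.01, stays where left, about 2 N to slide. Exit edge to the tray's front lip: 84 mm fully out (room for one tin), 39 mm tucked in. 76 mm wide, floor 6 mm and lip 31 mm above the worktop.
- rack_red_pull (a point): middle of the front bar of that tray's wire pull: a flat level U of 6 mm steel wire, its centre 24 mm above the worktop. The bar runs across the dispenser, 42 mm in front of the tray's lip; the opening behind it is about 39 mm (along x) by 48 mm and open down to the worktop, so a fingertip can dip in. Moves with the tray.
- rack_green: dispenser holding two tins with plain green labels with a white band: grey metal chute 70 mm wide, fixed. The two dispensers are alike and may swap places. Origin on the worktop; its x points up the chute, y left, z up. Floor rises at 9 degrees from the exit edge (x -40, z 28 mm) to an end wall (x +130); lever pivot at x 0, z 146 mm, ears to 159 mm. Tins lie on their sides across the chute.
- rack_green_lever (a joint): rocking lever of that dispenser (rad): 0 at rest, the gate at its front end down before the front tin; grows as the rear paddle is pressed, to a stop at 0.60. Beyond about 0.5 the gate is clear of the front tin and a finger below the paddle holds the back tin. A spring returns it; the paddle takes about 2.5 N at first, 5 N at the stop.
- rack_green_paddle (a point): middle of the top of that lever's paddle, an orange pad 40 mm along x, 44 mm across, 66 mm behind the pivot. At rest at x +58 mm in the dispenser's frame, 178 mm above the worktop, sloping up to the rear at 25 degrees; fully pressed 38 mm lower, 8 mm farther back, sloping down to the rear at 9 degrees, then only 5 mm above the back tin.
- rack_green_tray (a joint): catch tray, slides along the dispenser's -x from under the exit (m): 0 tucked in, 0.045 at its stop, fully out; starts at 0 to 0.01, stays where left, about 2 N to slide. Exit edge to the tray's front lip: 84 mm fully out (room for one tin), 39 mm tucked in. 76 mm wide, floor 6 mm and lip 31 mm above the worktop.
- rack_green_pull (a point): middle of the front bar of that tray's wire pull: a flat level U of 6 mm steel wire, its centre 24 mm above the worktop. The bar runs across the dispenser, 42 mm in front of the tray's lip; the opening behind it is about 39 mm (along x) by 48 mm and open down to the worktop, so a fingertip can dip in. Moves with the tray.
- red_tin_front: tin with a printed red label, 75 mm across and 58 mm long, 0.25 kg, lying on its side across the chute of rack_red, against the gate; origin in the centre of one end, its z axis along the tin
- red_tin_front_mid (a point): middle of that tin, on its axis; in rack_red's frame it starts at about x = 10, y = 0, z = 74 mm
- red_tin_back: tin with a printed red label, 75 mm across and 58 mm long, 0.25 kg, lying on its side across the chute of rack_red, behind the front one; origin in the centre of one end, its z axis along the tin
- red_tin_back_mid (a point): middle of that tin, on its axis; in rack_red's frame it starts at about x = 85, y = 0, z = 86 mm
- green_tin_front: tin with a green label and white band, 75 mm across and 58 mm long, 0.25 kg, lying on its side across the chute of rack_green, against the gate; origin in the centre of one end, its z axis along the tin
- green_tin_front_mid (a point): middle of that tin, on its axis; in rack_green's frame it starts at about x = 10, y = 0, z = 74 mm
- green_tin_back: tin with a green label and white band, 75 mm across and 58 mm long, 0.25 kg, lying on its side across the chute of rack_green, behind the front one; origin in the centre of one end, its z axis along the tin
- green_tin_back_mid (a point): middle of that tin, on its axis; in rack_green's frame it starts at about x = 85, y = 0, z = 86 mm
- mug: beige mug, 78x113x100 mm; bystander; origin under its middle
- pepper_mill: dark wooden pepper mill, 58 mm across, 160 mm high; bystander; origin under its middle
- salt_shaker: glass salt shaker with a grey cap, 44 mm across, 90 mm high; bystander; origin under its middle
- jam_jar: jam jar, 68 mm across, 84 mm high; bystander; origin under its middle
- egg_timer: red and white egg timer, 56 mm across and high; bystander; origin under its middle
There are look-alikes about, which are no part of the job. Leave any turquoise look-alike of the red_tin_front alone.

How it is judged (in metres and radians):
On the way, in this order (a step that is already met when the one before it is completed fails the run):
1. the red tins' catch tray is fully out, both tins still in the chute (value of joint rack_red_tray above 0.04 m and x of red_tin_front_mid in the frame of rack_red above -0.005 m and value of joint rack_red_lever below 0.1 rad), for 0.2 s.
2. with the paddle held down the front tin lies in the tray and the second is held back (x of red_tin_front_mid in the frame of rack_red between -0.1 and -0.06 m and z of red_tin_front_mid in the frame of rack_red below 0.055 m and value of joint rack_red_tray above 0.04 m and x of red_tin_back_mid in the frame of rack_red above 0.04 m and value of joint rack_red_lever above 0.4 rad), for 0.2 s.
At the end, for the whole second after the job is handed in: the red tins' tray is out (40 of its 45 mm or more), the front red tin lies at rest on its floor between lip and exit, the lever is back at rest (under 0.06 rad), and the second red tin rests against the gate, within about 10 mm of where the first one started (x of red_tin_front_mid in the frame of rack_red between -0.1 and -0.06 m and z of red_tin_front_mid in the frame of rack_red below 0.055 m and value of joint rack_red_tray above 0.04 m and x of red_tin_back_mid in the frame of rack_red between 0 and 0.022 m and z of red_tin_back_mid in the frame of rack_red above 0.06 m and value of joint rack_red_lever below 0.06 rad and linear speed of each of red_tin_front, red_tin_back below 0.02 m/s); the robot touches nothing.
It fails at once if a tin is touched by the robot (contact force between any of red_tin_front, red_tin_back, green_tin_front, green_tin_back and the fingers above 0.5 N or contact force between any of red_tin_front, red_tin_back, green_tin_front, green_tin_back and the arm above 0.5 N).
It fails at once if a tin is lifted (height (world z) of any of red_tin_front_mid, red_tin_back_mid, green_tin_front_mid, green_tin_back_mid above 0.115 m).
It fails at once if the second red-labelled tin is let past the gate too (x of red_tin_back_mid in the frame of rack_red below -0.02 m).
It fails at once if the green-labelled tins' dispenser is worked (paddle pressed, tray drawn out, or a tin moved) (value of joint rack_green_lever above 0.12 rad or value of joint rack_green_tray above 0.022 m or distance of any of green_tin_front_mid, green_tin_back_mid from where it was at the start of the episode above 0.02 m).
It fails at once if one of the other things on the worktop is shifted (distance of any of mug, pepper_mill, salt_shaker, jam_jar, egg_timer from where it was at the start of the episode above 0.02 m).
It also fails if it takes over 43 s, if anything falls off the work surface, if the arm or the gripper's body presses on something with over 40 N, if the wrist force passes 120 N, or if a joint passes its speed limit or range.

## Working session

There is one attempt and no reset: what is moved stays moved. The work goes in short steps, Python scripts to look and compute and a tool call to move; the robot and the scene stay as the last step left them, time stands still between calls to the robot, and variables do not carry over. Pictures are saved under pics/ and viewed, about 8 in all and at most 12, crops included, and the job is handed in when it is done.

Besides the shell and the picture viewer there is one more tool, called after "Emit:" by a JSON object that holds its "op" and its "data", one argument or row to a line. step_arm: Moves the arm, as the interface text tells. Its arguments: {"type":"object","properties":{"series":{"type":"array"},"squeeze":{"type":"number"}},"required":["series"]}

```bash
mkdir -p pics; cat > h.py <<'E'
import numpy as np, cv2
from workcell import r
def world(cam,p): return cam["R"].T@(np.array(p)-cam["t"])
def pix(cam,X):
    rv,_=cv2.Rodrigues(np.array(cam["R"])); return cv2.projectPoints(np.array([X],float),rv,np.array(cam["t"],float),np.array(cam["intrinsics"]),np.array(cam["D"],float))[0].ravel().round().astype(int)
def save(n,im): cv2.imwrite(f"pics/{n}.png",cv2.cvtColor(im,cv2.COLOR_RGB2BGR))
E
python3 - <<'E'
from h import *
o=r.observe(); print(o["t"],o["tcp_pos"],o["tool_rot"],o["contact_force"])
for c in("scene","side"):
    d=r.read_camera(c); save(c+"0",d["color"])
    for n in["rack_red_paddle","rack_red_pull","rack_green_paddle","rack_green_pull","red_tin_front_mid","red_tin_back_mid","green_tin_front_mid","rack_red","rack_green","mug","pepper_mill","salt_shaker","jam_jar","egg_timer"]:
        for q in r.mark_of(d,n)[:3]:
            X=world(d,q["location"]); print(c,n,round(q["score"],2),X.round(3),pix(d,X))
E
```

```text
0.0 [0.20483044 0.51019164 0.23072132] [-1.79935399e+02 -2.73703477e-03  1.58126878e+02] [0.45652326 0.45639134 0.21717031]
scene rack_red_paddle 0.57 [0.662 0.19  0.18 ] [217 205]
scene rack_red_pull 0.91 [0.484 0.15  0.022] [283 298]
scene rack_red_pull 0.44 [ 0.461 -0.056  0.026] [364 271]
scene rack_green_paddle 0.98 [ 0.646 -0.024  0.179] [303 188]
scene rack_green_pull 0.7 [ 0.462 -0.055  0.028] [364 270]
scene red_tin_front_mid 0.75 [0.618 0.18  0.071] [235 258]
scene red_tin_front_mid 0.57 [0.688 0.194 0.085] [214 242]
scene red_tin_front_mid 0.21 [ 0.379 -0.266  0.003] [450 266]
scene red_tin_back_mid 0.59 [0.689 0.194 0.087] [214 242]
scene green_tin_front_mid 0.88 [ 0.595 -0.032  0.073] [319 235]
scene rack_red 0.79 [ 0.605  0.174 -0.002] [243 288]
scene mug 0.86 [ 0.381 -0.264 -0.001] [448 267]
scene salt_shaker 0.86 [ 0.44 -0.23 -0.  ] [420 262]
scene jam_jar 0.87 [ 0.725  0.332 -0.002] [153 289]
scene jam_jar 0.5 [0.366 0.057 0.001] [356 317]
scene jam_jar 0.47 [0.677 0.228 0.088] [202 247]
scene egg_timer 0.7 [0.365 0.059 0.001] [355 318]
side rack_red_paddle 0.56 [0.6
[... 154 characters left out ...]
en_pull 0.88 [ 0.461 -0.061  0.025] [361 289]
side red_tin_front_mid 0.97 [0.459 0.281 0.036] [245 338]
side red_tin_front_mid 0.57 [0.614 0.183 0.072] [243 281]
side red_tin_back_mid 0.61 [0.68  0.197 0.089] [223 266]
side green_tin_front_mid 0.81 [ 0.594 -0.033  0.076] [318 255]
side rack_red 0.92 [0.606 0.178 0.001] [248 306]
side rack_green 0.98 [ 0.586 -0.036  0.001] [321 281]
side mug 0.8 [ 0.379 -0.269 -0.   ] [441 283]
side pepper_mill 0.64 [ 0.483 -0.3    0.004] [420 263]
side pepper_mill 0.63 [ 0.436 -0.231  0.002] [415 279]
side pepper_mill 0.25 [0.476 0.149 0.026] [289 317]
side salt_shaker 0.92 [ 0.435 -0.228 -0.002] [414 280]
side egg_timer 0.63 [ 0.36   0.057 -0.001] [352 334]
```

```bash
python3 - <<'E'
import cv2
a=cv2.imread("pics/side0.png"); cv2.imwrite("pics/side0c.png",cv2.resize(a[170:400,130:480],(800,526),interpolation=3))
E
```

```text
(no output)
```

View pics/scene0.png

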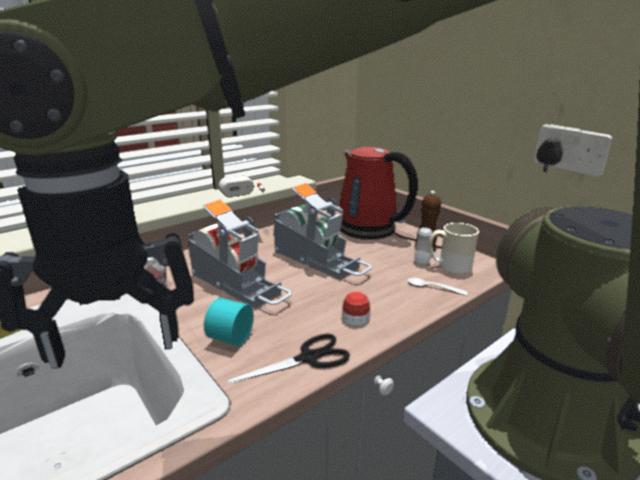

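View pics/side0c.png

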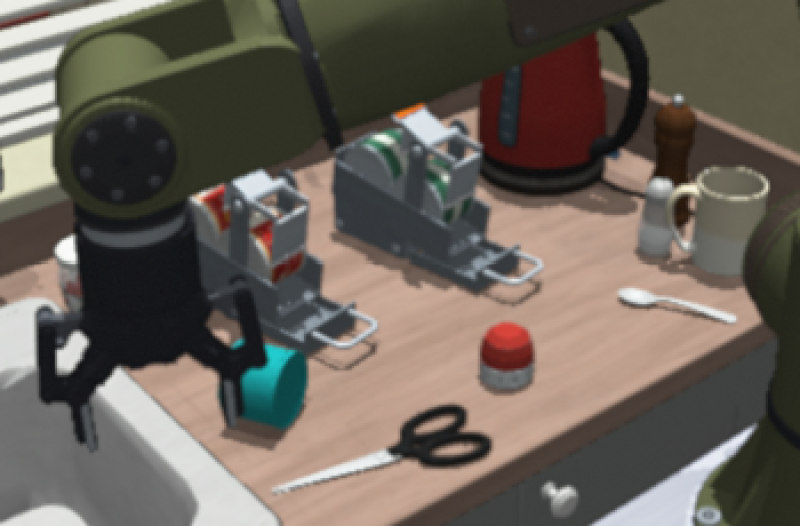

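Red-labelled rack is the left one (tins at about 235,258 and 214,242 in the scene picture, white and red print behind the gate). The right one (319,235) is green, the lone turquoise tin (228,322) is the look-alike, and the red and white item at (356,308) is the egg timer. Rack_red: origin about (0.605, 0.176), yaw about 12.5°.

Emit:
{"op": "step_arm", "data": {
  "series": [
    [0,0.018,-0.022,0,4.3],
    [0,0.02,-0.024,0,4.3],
    [0,0.02,-0.024,0,4.3],
    [0,0.02,-0.024,0,4.3],
    [0,0.02,-0.024,0,4.3],
    [0,0.02,-0.024,0,4.3],
    [0,0.02,-0.024,0,4.3],
    [0,0.02,-0.024,0,4.3]
  ],
  "squeeze": 40
}}

```text
t: 2.17
tcp_pos: [0.3637, 0.3191, 0.2314]
tool_rot: [180.0, 0.0, -167.3]
contact_force: [0.6, -0.2, 0.2]
opening: -0.0
```

Emit:
{"op": "step_arm", "data": {
  "series": [
    [0,0.015,-0.022,-0.003,0],
    [0,0.015,-0.022,-0.003,0],
    [0,0.015,-0.022,-0.003,0],
    [0,0.015,-0.022,-0.003,0],
    [0,0.015,-0.022,-0.003,0],
    [0,0.015,-0.022,-0.003,0],
    [0,0.015,-0.022,-0.003,0],
    [0,0,0,0,0]
  ]
}}

```text
t: 2.83
tcp_pos: [0.4695, 0.1634, 0.2097]
tool_rot: [-180.0, -0.0, -167.6]
contact_force: [0.9, 0.4, 0.0]
opening: 0.0003
```

```bash
cat >> h.py <<'E'
from scipy.spatial.transform import Rotation as Ro
def wworld(o,d,p):
    T=np.array(d["tool_from_camera"]); q=T[:3,:3]@np.array(p)+T[:3,3]
    return Ro.from_euler("xyz",o["tool_rot"],degrees=True).as_matrix()@q+o["tcp_pos"]
E
python3 - <<'E'
from h import *
o=r.observe(); d=r.read_camera("wrist"); print(o["t"],o["tcp_pos"],o["tool_rot"],o["contact_force"],o["opening"]); save("w1",d["color"])
print(d["tool_from_camera"])
for n in["rack_red_paddle","rack_red_pull","red_tin_front_mid","rack_red"]:
    for q in r.mark_of(d,n)[:3]:
        print(n,round(q["score"],2),wworld(o,d,q["location"]).round(3))
E
```

```text
2.8333 [0.46953468 0.16339645 0.20971349] [-1.79960666e+02 -2.27489583e-02 -1.67637225e+02] [0.8592415  0.3646511  0.02387688] 0.00029132779462682254
[[ 1.81775964e-03 -9.64674775e-01 -2.63437419e-01  6.55341161e-02]
 [ 9.99998347e-01  1.76148744e-03  4.49799952e-04 -5.28659069e-04]
 [ 3.01310375e-05 -2.63437801e-01  9.64676383e-01 -1.41978632e-01]
 [ 0.00000000e+00  0.00000000e+00  0.00000000e+00  1.00000000e+00]]
rack_red_pull 0.59 [0.479 0.15  0.025]
red_tin_front_mid 0.68 [0.459 0.283 0.039]
```

View pics/w1.png

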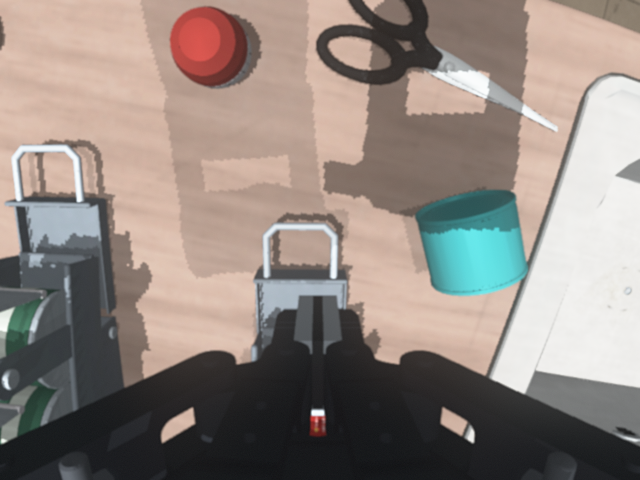

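```bash
cat >> h.py <<'E'
def ray(o,d,uv,z):
    u=cv2.undistortPoints(np.array([[uv]],float),np.array(d["intrinsics"]),np.array(d["D"],float)).ravel()
    a=wworld(o,d,[0,0,0]); b=wworld(o,d,[u[0],u[1],1]); return a+(z-a[2])/(b[2]-a[2])*(b-a)
E
python3 - <<'E'
from h import *
o=r.observe(); d=r.read_camera("wrist")
for uv,z in[((279,227),.024),((324,227),.024),((265,240),.024),((337,240),.024),((267,268),.024),((336,268),.024),((255,269),.031),((349,271),.031)]: print(uv,ray(o,d,uv,z).round(4))
a=d["color"][200:300,230:380]; save("w1c",cv2.resize(a,(750,500),interpolation=cv2.INTER_CUBIC))
E
```

```text
(279, 227) [0.4828 0.1391 0.024 ]
(324, 227) [0.4751 0.1737 0.024 ]
(265, 240) [0.4957 0.1303 0.024 ]
(337, 240) [0.4831 0.1861 0.024 ]
(267, 268) [0.5184 0.1362 0.024 ]
(336, 268) [0.5061 0.1908 0.024 ]
(255, 269) [0.5188 0.1274 0.031 ]
(349, 271) [0.5041 0.2006 0.031 ]
```

View pics/w1c.png

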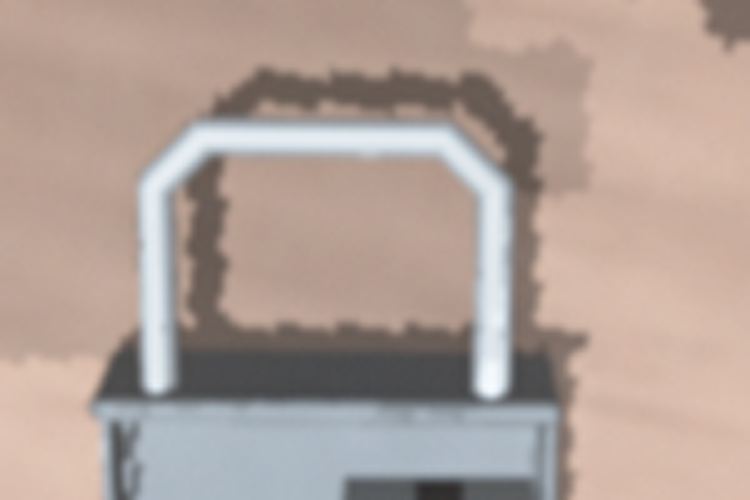

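Bar middle from my ray (295,228) is about (0.480, 0.152), and the network gives (0.479–0.484, 0.150). They agree, and the bar is level in the picture, so the yaw fits.

Emit:
{"op": "step_arm", "data": {
  "series": [
    [0,0.015,-0.0035,0,0],
    [0,0.015,-0.0035,-0.01,0],
    [0,0,0,-0.04,0],
    [0,0,0,-0.04,0],
    [0,0,0,-0.04,0],
    [0,0,0,-0.03,0],
    [0,0,0,0,0]
  ]
}}

```text
t: 3.72
tcp_pos: [0.4947, 0.1593, 0.0451]
tool_rot: [-180.0, -0.5, -167.4]
contact_force: [-1.3, 0.3, -0.6]
opening: 0.0
```

Emit:
{"op": "step_arm", "data": {
  "series": [
    [0,0,0,-0.015,0],
    [0,0,0,-0.015,0],
    [0,0,0,-0.007,0],
    [0,0,0,0,0]
  ]
}}

```text
t: 4.05
tcp_pos: [0.4978, 0.1598, 0.0136]
tool_rot: [180.0, -0.0, -167.4]
contact_force: [-0.4, 0.8, -0.1]
opening: 0.0
```

```bash
python3 - <<'E'
from h import *
o=r.observe(); d=r.read_camera("wrist"); print(o["t"],o["tcp_pos"],o["tool_rot"],o["contact_force"]); 
s=r.read_camera("side")["color"]; a=d["color"]
save("w2",np.hstack([cv2.resize(a[100:400,170:470],(400,400)),cv2.resize(s[200:400,180:380],(400,400))]))
E
```

```text
4.05 [0.49781444 0.15977315 0.01356983] [ 1.79999558e+02 -2.83787177e-02 -1.67439461e+02] [-0.42984753  0.779513   -0.10689117]
```

View pics/w2.png

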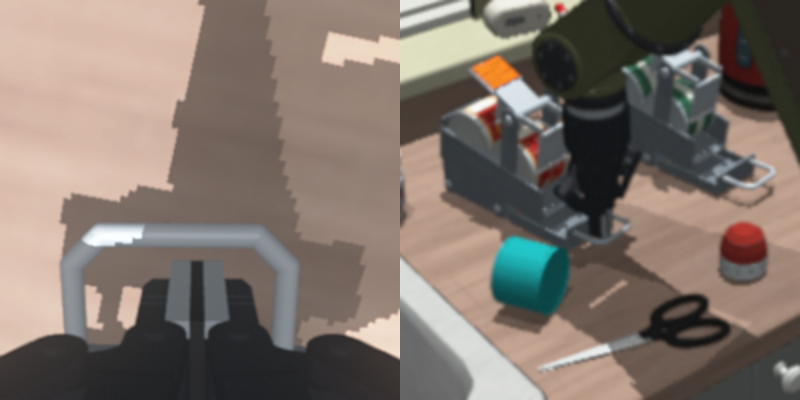

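Finger stands inside the loop, bar about 5 mm ahead (bar at row 237 of the left picture, finger at column 195). Drawing now.

Emit:
{"op": "step_arm", "data": {
  "series": [
    [0,-0.006,-0.0035,0,0],
    [0,-0.006,-0.0015,0,0],
    [0,-0.006,-0.0015,0,0],
    [0,-0.006,-0.0015,0,0],
    [0,-0.006,-0.001,0,0],
    [0,-0.006,-0.001,0,0]
  ]
}}

```text
t: 4.65
tcp_pos: [0.4614, 0.1492, 0.0135]
tool_rot: [-180.0, 0.0, -167.5]
contact_force: [1.5, -1.0, 0.9]
opening: -0.0002
```

Emit:
{"op": "step_arm", "data": {
  "series": [
    [0,-0.003,-0.0007,0,0],
    [0,-0.003,-0.0007,0,0],
    [0,0,0,0,0]
  ]
}}

```text
t: 4.9
tcp_pos: [0.4553, 0.1479, 0.0132]
tool_rot: [180.0, -0.0, -167.5]
contact_force: [0.7, -0.2, -0.1]
opening: 0.0002
```

Emit:
{"op": "step_arm", "data": {
  "series": [
    [0,-0.003,-0.0007,0,0],
    [0,-0.002,-0.0004,0,0]
  ]
}}

```text
t: 5.07
tcp_pos: [0.4512, 0.147, 0.0133]
tool_rot: [180.0, 0.1, -167.5]
contact_force: [14.4, 3.2, -4.6]
opening: -0.0
```

Emit:
{"op": "step_arm", "data": {
  "series": [
    [0,-0.002,-0.0004,0,0],
    [0,-0.002,-0.0004,0,0]
  ]
}}

```text
t: 5.23
tcp_pos: [0.4508, 0.1469, 0.014]
tool_rot: [180.0, 0.6, -167.5]
contact_force: [39.1, 9.2, -28.6]
opening: -0.0
```

Hard stop reached. Backing off within the loop, then up.

Emit:
{"op": "step_arm", "data": {
  "series": [
    [0,0.005,0.001,0,0],
    [0,0.005,0.001,0,0],
    [0,0.002,0,0,0],
    [0,0,0,0.03,0],
    [0,0,0,0.04,0],
    [0,0,0,0.04,0],
    [0,0,0,0.04,0],
    [0,0,0,0,0]
  ]
}}

```text
t: 5.9
tcp_pos: [0.4612, 0.1486, 0.1703]
tool_rot: [180.0, 0.6, -167.5]
contact_force: [0.6, -0.6, 1.1]
opening: -0.0
```

```bash
python3 - <<'E'
from h import *
o=r.observe(); print(o["t"],o["tcp_pos"],o["tool_rot"],o["contact_force"])
for c in("wrist","scene","side"):
    d=r.read_camera(c); save("p3"+c,d["color"])
    for n in["rack_red_paddle","rack_red_pull","red_tin_front_mid","rack_red"]:
        for q in r.mark_of(d,n)[:2]:
            X=wworld(o,d,q["location"]) if c=="wrist" else world(d,q["location"])
            print(c,n,round(q["score"],2),X.round(3))
E
```

```text
5.9 [0.46116653 0.14862885 0.17031665] [ 179.99354344    0.55777133 -167.46927701] [ 0.64606854 -0.60707241  1.11926511]
wrist rack_red_pull 0.62 [0.438 0.143 0.026]
scene rack_red_paddle 0.72 [0.663 0.193 0.182]
scene rack_red_pull 0.8 [0.444 0.145 0.023]
scene red_tin_front_mid 0.96 [0.617 0.179 0.073]
scene red_tin_front_mid 0.79 [0.459 0.281 0.035]
scene rack_red 0.8 [ 0.602  0.176 -0.001]
side rack_red_paddle 0.74 [0.661 0.192 0.178]
side rack_red_pull 0.93 [0.436 0.14  0.029]
side red_tin_front_mid 0.78 [0.611 0.18  0.075]
side red_tin_front_mid 0.62 [0.461 0.281 0.037]
side rack_red 0.28 [ 0.587 -0.037 -0.002]
```

View pics/p3scene.png

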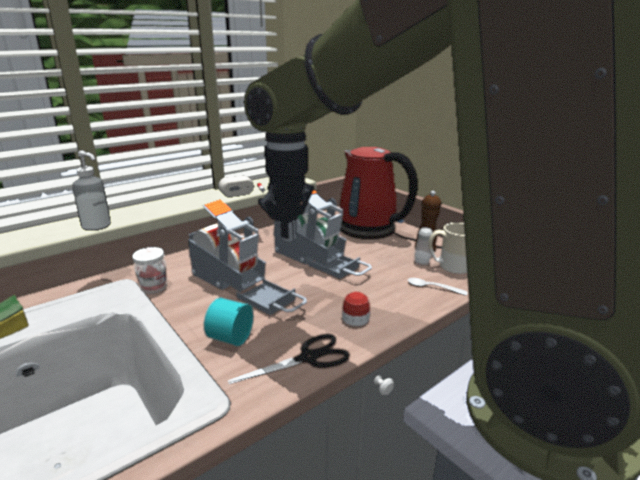

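Tray is out: the pull moved from x 0.481 to about 0.439, and the tins are still behind the gate. Now over the orange paddle at about (0.659, 0.191, 0.178), pixel (217,208) on the red rack.

Emit:
{"op": "step_arm", "data": {
  "series": [
    [0,0,0,0.04,0],
    [0,0.02,0.004,0.025,0],
    [0,0.035,0.008,0,0],
    [0,0.035,0.008,0,0],
    [0,0.035,0.008,0,0],
    [0,0.035,0.008,0,0],
    [0,0.035,0.007,0,0],
    [0,0.002,0,-0.02,0]
  ]
}}

```text
t: 7.32
tcp_pos: [0.6615, 0.1921, 0.211]
tool_rot: [180.0, 0.5, -167.5]
contact_force: [-0.4, -0.9, -0.4]
opening: -0.0002
```

Emit:
{"op": "step_arm", "data": {
  "series": [
    [0,0,0,-0.01,0],
    [0,0,0,0,0]
  ]
}}

```text
t: 7.48
tcp_pos: [0.6545, 0.1907, 0.1945]
tool_rot: [-180.0, -0.4, -167.5]
contact_force: [0.0, 0.1, -0.9]
opening: -0.0002
```

```bash
python3 - <<'E'
from h import *
o=r.observe(); print(o["t"],o["tcp_pos"],o["tool_rot"],o["contact_force"])
w=r.read_camera("wrist")["color"]; s=r.read_camera("scene"); s2=r.read_camera("side")
print([pix(c,o["tcp_pos"]) for c in(s,s2)])
f=lambda a:cv2.resize(a,(400,300),interpolation=cv2.INTER_CUBIC)
a=np.vstack([np.hstack([f(s["color"][150:270,160:320]),f(s2["color"][170:290,160:320])]),np.hstack([f(w),f(w[180:420,160:480])])])
save("p4",a)
E
```

```text
7.4833 [0.65451349 0.19073072 0.19445384] [-179.99569359   -0.35475067 -167.47882954] [ 0.03373211  0.12264541 -0.85749956]
[array([218, 200]), array([227, 230])]
```

View pics/p4.png

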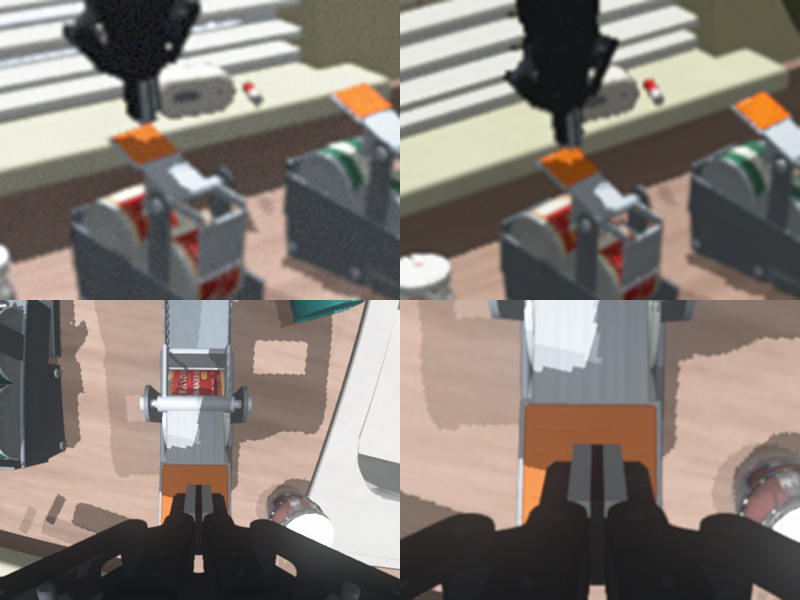

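Finger is centred over the orange pad of the red-tin rack (pad columns 525–662, finger 598 in the enlarged wrist crop; red label in front). Pressing.

Emit:
{"op": "step_arm", "data": {
  "series": [
    [0,0,0,-0.01,0],
    [0,0.001,0,-0.008,0],
    [0,0.002,0,-0.008,0],
    [0,0.002,0.001,-0.008,0],
    [0,0.001,0,-0.008,0],
    [0,0.001,0,-0.005,0],
    [0,0,0,0,0]
  ]
}}

```text
t: 8.22
tcp_pos: [0.6627, 0.1921, 0.1497]
tool_rot: [180.0, -0.1, -167.5]
contact_force: [-0.4, -0.0, -0.5]
opening: 0.0003
```

Emit:
{"op": "step_arm", "data": {
  "series": [
    [0,0.001,0,-0.003,0],
    [0,0,0,0,0]
  ]
}}

```text
t: 8.38
tcp_pos: [0.6638, 0.1921, 0.148]
tool_rot: [180.0, -0.0, -167.5]
contact_force: [-0.7, -0.2, 0.9]
opening: 0.0001
```

```bash
python3 - <<'E'
from h import *
o=r.observe(); print(o["t"],o["tcp_pos"],o["contact_force"],o["wrist_torque"])
w=r.read_camera("wrist")["color"]; s=r.read_camera("scene"); s2=r.read_camera("side")
f=lambda a:cv2.resize(a,(400,300),interpolation=cv2.INTER_CUBIC)
save("p5",np.vstack([np.hstack([f(s["color"][180:300,160:320]),f(s2["color"][200:320,160:320])]),np.hstack([f(w),f(w[180:420,160:480])])]))
for d in(s,s2):
  for n in["rack_red_paddle","red_tin_front_mid","red_tin_back_mid"]:
    for q in r.mark_of(d,n)[:2]: print(n,round(q["score"],2),world(d,q["location"]).round(3))
E
```

```text
8.3833 [0.663799   0.19212976 0.14796135] [-0.68308603 -0.20969372  0.89423938] [ 0.02296531  0.07982942 -0.0237015 ]
rack_red_paddle 0.62 [0.668 0.192 0.149]
rack_red_paddle 0.35 [0.665 0.189 0.08 ]
red_tin_front_mid 0.89 [0.566 0.164 0.067]
red_tin_front_mid 0.66 [0.458 0.278 0.033]
red_tin_back_mid 0.86 [0.663 0.188 0.08 ]
rack_red_paddle 0.72 [0.666 0.194 0.15 ]
red_tin_front_mid 0.78 [0.563 0.168 0.066]
red_tin_front_mid 0.75 [0.46  0.287 0.037]
red_tin_back_mid 0.91 [0.652 0.19  0.085]
```

View pics/p5.png

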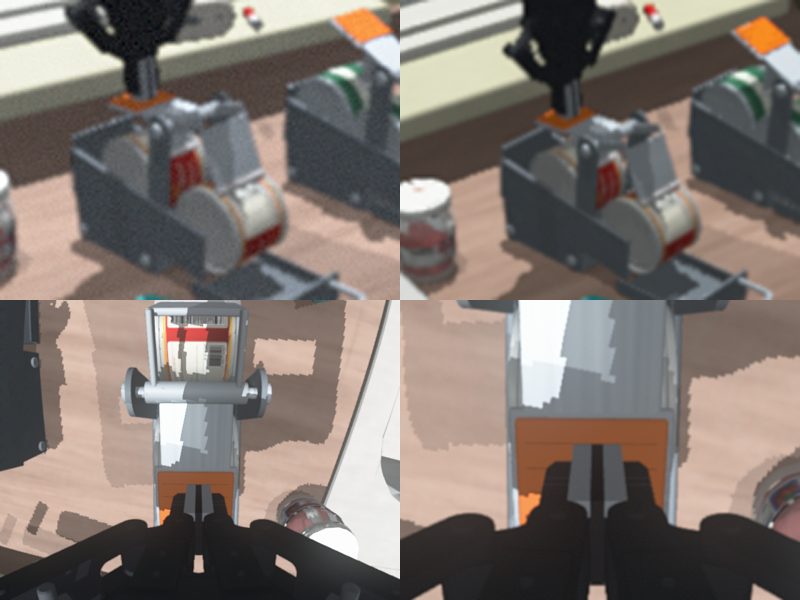

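The gate is up and the front tin is rolling out. Pressing to the stop and holding.

Emit:
{"op": "step_arm", "data": {
  "series": [
    [0,0.001,0,-0.003,0],
    [0,0,0,-0.002,0],
    [0,0,0,0,0]
  ]
}}

```text
t: 9.08
tcp_pos: [0.665, 0.1921, 0.1431]
tool_rot: [180.0, 0.0, -167.5]
contact_force: [-0.9, 0.9, 4.7]
opening: -0.0002
```

Emit:
{"op": "step_arm", "data": {
  "series": [
    [0,0,0,-0.001,0],
    [0,0,0,0,0],
    [0,0,0,0,0],
    [0,0,0,0,0],
    [0,0,0,0,0],
    [0,0,0,0,0],
    [0,0,0,0,0],
    [0,0,0,0,0]
  ]
}}

```text
t: 9.75
tcp_pos: [0.665, 0.1921, 0.1426]
tool_rot: [180.0, 0.0, -167.5]
contact_force: [-1.3, 0.4, 4.8]
opening: -0.0001
```

```bash
python3 - <<'E'
from h import *
o=r.observe(); print(o["t"],o["tcp_pos"],o["contact_force"],o["wrist_torque"])
s=r.read_camera("scene"); s2=r.read_camera("side")
f=lambda a:cv2.resize(a,(400,300),interpolation=cv2.INTER_CUBIC)
save("p6",np.hstack([f(s["color"][190:310,160:320]),f(s2["color"][210:330,160:320])]))
for d in(s,s2):
  for n in["rack_red_paddle","rack_red_pull","red_tin_front_mid","red_tin_back_mid"]:
    for q in r.mark_of(d,n)[:3]: print(n,round(q["score"],2),world(d,q["location"]).round(3))
E
```

```text
9.75 [0.66499349 0.19212871 0.14260881] [-1.27265064  0.35960024  4.82581158] [-0.04958879  0.33280799  0.00418689]
rack_red_paddle 0.65 [0.67  0.192 0.144]
rack_red_paddle 0.4 [0.523 0.189 0.048]
rack_red_pull 0.62 [0.442 0.14  0.024]
red_tin_front_mid 0.82 [0.457 0.279 0.036]
red_tin_front_mid 0.63 [0.53  0.161 0.04 ]
red_tin_back_mid 0.91 [0.659 0.188 0.082]
rack_red_paddle 0.59 [0.666 0.197 0.141]
red_tin_front_mid 0.95 [0.46  0.281 0.039]
red_tin_front_mid 0.65 [0.525 0.16  0.044]
red_tin_front_mid 0.61 [0.606 0.175 0.001]
red_tin_back_mid 0.94 [0.653 0.188 0.084]
red_tin_back_mid 0.67 [ 0.592 -0.006  0.074]
red_tin_back_mid 0.34 [0.718 0.336 0.001]
```

View pics/p6.png

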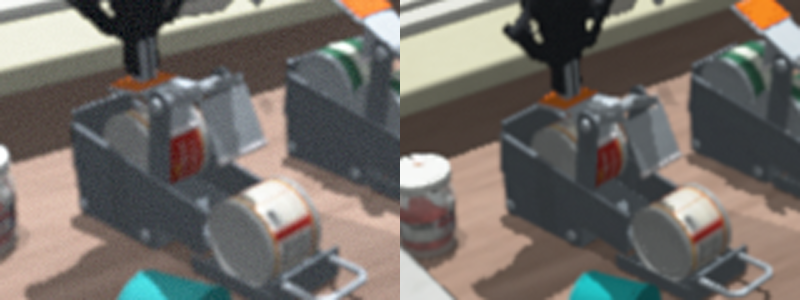

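Front tin lies in the tray (z 0.04, rack x about -75 mm), second tin is held at about +55 mm, and the force of 4.8 N matches the stop. Releasing briskly, so the gate drops before the second tin arrives.

Emit:
{"op": "step_arm", "data": {
  "series": [
    [0,-0.002,0,0.035,0],
    [0,-0.002,0,0.04,0],
    [0,0,0,0.03,0],
    [0,0,0,0.01,0],
    [0,0,0,0,0],
    [0,0,0,0,0],
    [0,0,0,0,0],
    [0,0,0,0,0]
  ]
}}

```text
t: 10.92
tcp_pos: [0.6605, 0.192, 0.2549]
tool_rot: [-180.0, -0.2, -167.5]
contact_force: [-0.1, 0.5, 0.0]
opening: -0.0001
```

Emit:
{"op": "step_arm", "data": {
  "series": [
    [0,0,0,0,0],
    [0,0,0,0,0],
    [0,0,0,0,0],
    [0,0,0,0,0],
    [0,0,0,0,0],
    [0,0,0,0,0],
    [0,0,0,0,0],
    [0,0,0,0,0]
  ]
}}

```text
t: 11.58
tcp_pos: [0.6609, 0.1921, 0.2573]
tool_rot: [-180.0, 0.0, -167.5]
contact_force: [-0.1, 0.4, 0.2]
opening: 0.0
```

```bash
python3 - <<'E'
from h import *
o=r.observe(); print(o["t"],o["tcp_pos"],o["contact_force"])
s=r.read_camera("scene"); s2=r.read_camera("side")
f=lambda a:cv2.resize(a,(400,300),interpolation=cv2.INTER_CUBIC)
save("p7",np.hstack([f(s["color"][190:310,160:320]),f(s2["color"][210:330,160:320])]))
for d in(s,s2):
  for n in["rack_red_paddle","rack_red_pull","red_tin_front_mid","red_tin_back_mid"]:
    for q in r.mark_of(d,n)[:3]: print(n,round(q["score"],2),world(d,q["location"]).round(3))
E
```

```text
11.5833 [0.66092126 0.19209212 0.25732215] [-0.12416123  0.3815953   0.22406095]
rack_red_paddle 0.77 [0.663 0.191 0.18 ]
rack_red_paddle 0.4 [0.726 0.335 0.002]
rack_red_pull 0.96 [0.443 0.143 0.023]
rack_red_pull 0.63 [ 0.362  0.059 -0.002]
rack_red_pull 0.33 [ 0.593 -0.007  0.073]
red_tin_front_mid 0.76 [0.53 0.16 0.04]
red_tin_front_mid 0.69 [0.457 0.279 0.034]
red_tin_front_mid 0.29 [0.725 0.334 0.002]
red_tin_back_mid 0.96 [0.619 0.178 0.075]
rack_red_paddle 0.65 [0.66  0.192 0.18 ]
rack_red_pull 0.86 [0.437 0.141 0.028]
red_tin_front_mid 0.84 [0.461 0.283 0.039]
red_tin_front_mid 0.73 [0.526 0.158 0.046]
red_tin_front_mid 0.49 [0.608 0.18  0.078]
red_tin_back_mid 0.64 [0.61  0.18  0.078]
```

View pics/p7.png

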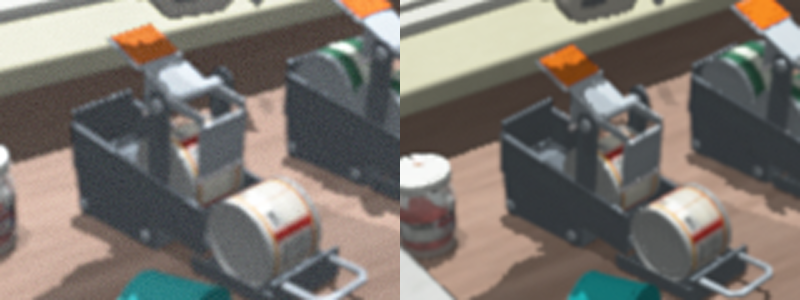

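The gate is down, the lever is back at rest and the second tin sits against the gate. The first tin lies in the tray, which is out. Handing in.

```bash
python3 -c "
from workcell import r
print(r.sign_off())"
```

```text
the job is handed in; nothing more can be done
None
```

I got one red-labelled tin out into its catch tray and handed the job in at about 11.7 s. The sign-off gives no verdict.

- **What I did:** I drew the red dispenser's tray out by its pull to the hard stop. I then held the paddle down until the front tin had rolled into the tray, and let it up so the second tin rolled to the gate.
- **Tray:** The pull moved from about x 0.481 to 0.440, and the finger met the stop.
- **Front tin:** It lies in the tray at about (0.528, 0.159, 0.043), roughly 75 mm in front of the dispenser's origin.
- **Second tin:** It rests against the gate at about (0.615, 0.179, 0.076), about where the front tin started.
- **Lever and arm:** The paddle is back at 180 mm, its rest height. The arm is clear, with contact force about zero.

**Readings that were off:**
- The network often took the turquoise look-alike for a red tin, and I ignored those reports.
- The two fixed cameras differed by about 6–9 mm in x on the pull and the second tin. The values above lie between them.
- While drawing the tray I overran its stop slightly, with about 39 N sideways and 29 N vertically at the tool for a moment. That is above what was needed, but well under the 120 N wrist limit.
- Early in the press the force read near zero with the paddle already part-way down. It read 4.8 N at the stop, as expected.

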